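# Stack a hinge tray on its keyed carrier in the garden shed

### The arm

A 7-joint arm with a two-finger parallel gripper is mounted at the origin on the work surface. World frame = base frame: x ahead of the robot, y to its left, z up, the work surface at z = 0. Lengths are in mm, angles in degrees, forces in N, time in s.
With the tool pointing down it reaches from about 400 to 875 mm from the base axis. Payload 19.3 kg.
Tool frame: the origin (TCP) lies on the centre line of the jaws, within the pads' length; the fingertips stand 14 mm ahead of it and the grasp point (between the pads) lies 5 mm behind it; z points along the fingers, y is the line along which they close (so a half turn about z gives the same grasp; the last joint's range is limited). The gripper opens to 85 mm and grips with 20 to 120 N. Pads are 22 mm wide; open, the fingers measure 114 mm over their backs; the gripper's body (76 mm by 85 mm) begins 54 mm behind the grasp point. The pads swing forward as they close: fully open they stand 13 mm farther back than shut.
Start: joints at [-78.679, 29.874, -2.08, 91.645, 1.215, 58.505, -6.463], TCP at [165.401, 602.709, 245.291] pointing down, gripper open.
Joint ranges: [-166.77, 166.77], [-17.47, 122.26], [-85.68, 81.53], [9.62, 139.38], [-72.42, 252.41], [9.2, 110.78], [-144.41, 144.41]. Speed limits (degrees/s): [108.29, 108.29, 136.94, 136.94, 172.46, 172.46, 172.46].

### API

Orientations are given as a 3x3 rotation matrix whose columns are the frame's x, y, z axes.
In Python, from bench import manip, imaging gives the robot as it stands.
- The arm moves only by the tool play_rows, never from a script. Its arguments are lists of equal length, an entry for each row: "dp": the shift along the tool's x, y, z as a fraction of full scale, a list of three; "twist": the turn, a rotation vector about the tool's x, y, z as a fraction of full scale, a list of three. A call has exactly 5 rows; each row shifts and turns the commanded pose from where the row before left it, along the tool's axes as they then stand; what a row does not reach is not made up. Full scale, the value 1, is 40 mm for a shift and 5 degrees for a turn. A row lasts 1/8 s, in which the tool goes at most 62.5 mm and 10.7 degrees, less where a joint would pass 70% of its speed; a pose out of reach is approached as far as the arm can. A call with a number of a shift or a turn outside -1 to 1 is refused whole. A call with a gripper value outside its range is refused whole. "claw" is the opening, from 0 (shut) to 1 (fully open), set as the call begins (left out, the last holds). The fingers move at their own pace and stop on an object; the grip force is fixed at half the most. Time passes only in rows, so rows that do not move let the fingers close, or fill a call up. It gives the time, the measured TCP pose, the force, the opening and the grip force at its end, in the units of the state.
- manip.observe(): the state, without advancing time (a new reading comes with each control period).
- imaging.get_image(name): name is "scene" or "side" or "wrist"; returns the picture (384x512x3 uint8, blue, green, red); there is no depth.
- imaging.calibration(name): a dict with "fovy" (degrees; the focal length in pixels is half the picture's height over the tangent of half this angle, whatever the lens; pixels are square), "cx", "cy" (the principal point, pixels), "extrinsics" (4x4, takes a point from world to camera coordinates); the wrist camera has in their place "mount" (4x4, takes a point from camera to tool coordinates, whose origin is the TCP and whose axes are the flange's). Camera axes: x right, y up, looking along -z (the intrinsics and any distortion apply to the point x, -y, -z); pixel columns grow to the right and rows downward; lengths in mm; the calibration is good to about 2 mm. The wrist camera is an equidistant fisheye: a pixel r from the principal point sees the ray r / f radians off the axis. A picture is of the moment at which its call begins: read the wrist's pose just before it. calibration takes no time and is no camera call.
- manip.finish_job(): hands the job in; it is judged then, once.
The state is a dict: "time_s": time; "joint_pos": joint angles; "qvel": joint speeds; "effort": joint torques, N m; "position": TCP position; "orientation": TCP orientation; "wrist_force": force on the tool from outside, world axes, zero at the start; "ft_torque": the same for the moment, N m; "finger_gap": finger opening in mm; "finger_force": force on a finger pad.
Only numpy, scipy, OpenCV 4.12 (cv2) and the standard library are available. Lean on these libraries where they do the work, as an engineer would, in place of code of your own. Each camera call takes 0.05 s, during which the arm holds its last target. There are 200 camera calls.

### The job

Draw the wooden hinge tray all the way out from under the bench riser by its green front pull, and let it stand free on the open bench. Then take it again by its green top handle, lift it onto the carrier with its pull at the carrier's front end, find the place by feel or sight where the notch under the tray drops over the carrier's red key, and keep hold of the handle until it sits flat and fully home; then let go and move clear. Leave the other things on the bench where they are.

Things in the scene. Friction and masses are not known exactly. Their poses are not given: they have to be found in the camera images.
- tray: Pale wooden tray 150 mm long (x) x 90 wide (y), walls 55 high and 8 thick, brass hinges lying in it; about 0.5 kg. Origin: centre of its underside; x points from the pull end to the far end, z up. Starts on the table under the riser, its pull end wall about 30 mm ahead of the riser's front edge. Must end on the carrier, its x the same way as the carrier's.
- notch (a point): Middle of the mouth of the notch in the tray's underside, at (-10, 0, 0) mm in the tray's frame. The underside is two thick battens with one gap, the notch: 22 mm wide in x, 14 deep, open across the whole width in y. It drops over the carrier's red key with 2 mm play on each side.
- tray_pull (a point): Middle of the tray's green front pull, an upright tab 12 mm thick (y), standing 29 mm out in front of the end wall, its underside 22 and top 64 mm above the tray's underside. This point lies at (-89, 0, 50) mm in the tray's frame.
- tray_handle: Green bar handle fixed over the middle of the tray: 82 mm long in x, 14 thick in y, from 77 to 95 mm above the tray's underside, on two posts. Origin and axes are the same as the tray's.
- grip (a point): Middle of the handle bar, 86 mm above the tray's underside, at (0, 0, 86) mm in the tray's frame. Pressing hard on the key off the notch pitches the tray in the fingers: search with a light touch.
- riser: Fixed dark wooden bench riser: 200 mm deep (x) x 190 wide (y), top board from 105 to 120 mm high, side panels 12 mm thick (166 mm free between them), closed at the back, open at the front. Origin: on the table, middle of its front edge; x points into it, so the tray is drawn along its -x.
- carrier: Fixed wooden carrier block the tray is stacked on: 190 mm long (x) x 118 wide (y), flat deck 45 mm high; a cheek along each long side rises 23 mm above the deck, 96 mm apart inside (3 mm play each side of the tray). Origin: centre of its underside; its front end is at -x. The seated tray lies between the cheeks, its underside on the deck, its centre at most 15 mm before or behind the carrier's.
- deck (a point): Centre of the carrier's deck top, 45 mm above its origin. On the deck stands the red key, fixed to it: 18 mm in x, 70 in y, 12 high, central in y, its middle anywhere from 25 mm ahead (x = -25) to 5 mm behind (x = +5) this point. Its exact place is not measured: it must be seen or felt. Off the key, the tray is held up 12 mm too high.
- jar: Amber jar, 60 mm across, 85 tall, standing on the riser's top. Leave alone. Origin: centre of its underside.
- can: Steel can, 66 mm across, 100 tall. Leave alone. Origin: centre of its underside.
- mug: Blue mug, 76 mm across, 85 tall. Leave alone. Origin: centre of its underside.
- lamp: Brass oil lamp with glass chimney, 84 mm across, 200 tall. Leave alone. Origin: centre of its underside.
- hammer: Hammer lying on the table to the right, about 0.3 m long. Leave alone.
- brush: Brush lying on the table to the left, about 0.2 m long. Leave alone.
- offcut: Wooden offcut, 85 x 36 x 20 mm, lying on the table between riser and carrier. Leave alone. Origin: centre of its underside.

How it is judged:
By the outcome, as a careful person would: the job done as asked, in the order asked, and still so for the second after the job is handed in, with the robot touching nothing.
It also fails if it takes over 72 s, if anything falls off the work surface, if the arm or the gripper's body presses on something with over 40 N, if the wrist force passes 120 N, or if a joint passes its speed limit or range.

## Working session

There is one attempt and no reset: what is moved stays moved. The work goes in short steps, Python scripts to look and compute and a tool call to move; the robot and the scene stay as the last step left them, time stands still between calls to the robot, and variables do not carry over. Pictures are saved under pics/ and viewed, at most 10 in all, crops included, and the job is handed in when it is done.

Besides the shell and the picture viewer there is one more tool, called after "Request:" by a JSON object that holds its "name" and its "arguments". play_rows: Moves the arm, as the interface text tells. Its arguments: {"type":"object","properties":{"dp":{"type":"array","items":{"type":"array","items":{"type":"number"}}},"twist":{"type":"array","items":{"type":"array","items":{"type":"number"}}},"claw":{"type":"number"}},"required":["dp","twist"]}

```bash
mkdir -p pics; ls; python3 - <<'E'
from bench import manip, imaging
import cv2,numpy as np
s=manip.observe();print({k:np.round(v,3).tolist() for k,v in s.items()})
for n in["scene","side","wrist"]:
    cv2.imwrite(f"pics/{n}0.png",imaging.get_image(n)); c=imaging.calibration(n)
    print(n,{k:np.round(v,3).tolist() if not isinstance(v,str) else v for k,v in c.items()})
a=cv2.imread("pics/scene0.png");b=cv2.imread("pics/side0.png")
E
```

```text
pics
{'time_s': 0.0, 'joint_pos': [-78.678, 29.908, -2.081, 91.673, 1.215, 58.506, -6.462], 'qvel': [-0.041, 0.02, -0.026, -0.029, 0.02, 0.066, -0.016], 'effort': [-0.001, -92.713, 1.98, -36.992, 0.018, 0.008, 0.0], 'position': [165.332, 602.403, 244.744], 'orientation': [[-0.964, 0.265, -0.0], [0.265, 0.964, -0.001], [-0.0, -0.001, -1.0]], 'wrist_force': [-0.028, -0.159, -0.556], 'ft_torque': [-0.036, -0.036, 0.001], 'finger_force': 0.0, 'finger_gap': 85.318}
scene {'fovy': 47.755, 'cx': 258.2, 'cy': 187.358, 'extrinsics': [[0.008, 1.0, 0.009, -1.889], [-0.803, 0.001, 0.597, 376.629], [0.597, -0.012, 0.802, -1936.259], [0.0, 0.0, 0.0, 1.0]]}
side {'fovy': 51.222, 'cx': 254.635, 'cy': 195.158, 'extrinsics': [[0.966, -0.259, -0.015, -544.696], [0.192, 0.674, 0.714, -186.163], [-0.175, -0.692, 0.7, -1128.525], [0.0, 0.0, 0.0, 1.0]]}
wrist {'fovy': 65.706, 'cx': 255.595, 'cy': 196.463, 'mount': [[-0.0, 0.959, 0.283, 72.602], [1.0, 0.0, -0.0, 1.4], [-0.0, 0.283, -0.959, -129.194], [0.0, 0.0, 0.0, 1.0]]}
```

View pics/scene0.png

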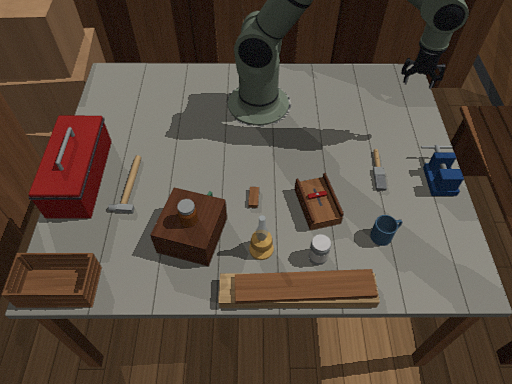

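View pics/side0.png

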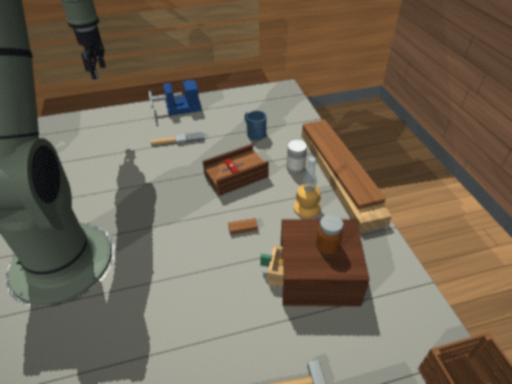

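The scene view shows the riser at about (190,225), the green pull at (210,193), the offcut at (253,197) and the carrier at (318,202) with its red key near (316,195). The side view shows the pull at (265,260) and the carrier at (236,168). I'll enlarge these areas.

```bash
cat > h.py <<'E'
from bench import manip, imaging
import cv2,numpy as np
def ray(n,u,v):
    c=imaging.calibration(n);f=192/np.tan(np.radians(c["fovy"]/2));T=np.array(c["extrinsics"])
    d=T[:3,:3].T@np.array([(u-c["cx"])/f,-(v-c["cy"])/f,-1]);o=-T[:3,:3].T@T[:3,3];return o,d/np.linalg.norm(d)
def onz(n,u,v,z):
    o,d=ray(n,u,v);return o+d*(z-o[2])/d[2]
def tri(p,q):
    o1,d1=ray("scene",*p);o2,d2=ray("side",*q)
    s=np.linalg.lstsq(np.c_[d1,-d2],o2-o1,rcond=None)[0];a=o1+s[0]*d1;b=o2+s[1]*d2
    return (a+b)/2,np.linalg.norm(a-b)
def proj(n,p):
    c=imaging.calibration(n);f=192/np.tan(np.radians(c["fovy"]/2));T=np.array(c["extrinsics"])
    q=T[:3,:3]@np.array(p)+T[:3,3];return c["cx"]+f*q[0]/-q[2],c["cy"]-f*q[1]/-q[2]
def mask(im,lo,hi):
    return cv2.inRange(cv2.cvtColor(im,cv2.COLOR_BGR2HSV),np.array(lo),np.array(hi))
def cent(m,box):
    x0,y0,x1,y1=box;ys,xs=np.nonzero(m[y0:y1,x0:x1]);return (xs.mean()+x0,ys.mean()+y0,len(xs),xs.min()+x0,xs.max()+x0,ys.min()+y0,ys.max()+y0)
E
python3 - <<'E'
from h import *
a=cv2.imread("pics/scene0.png");b=cv2.imread("pics/side0.png")
f=lambda im,x,y:cv2.resize(im[y:y+100,x:x+100],None,fx=4,fy=4,interpolation=cv2.INTER_CUBIC)
k=np.hstack([np.vstack([cv2.resize(a[165:240,150:250],None,fx=4,fy=4),cv2.resize(a[165:240,265:365],None,fx=4,fy=4)]),np.vstack([cv2.resize(b[215:290,250:350],None,fx=4,fy=4),cv2.resize(b[130:205,190:290],None,fx=4,fy=4)])])
cv2.imwrite("pics/crop0.png",k)
g=[mask(i,(65,80,30),(90,255,255)) for i in(a,b)]
r=[mask(i,(0,200,110),(5,255,255))|mask(i,(175,180,110),(180,255,255)) for i in(a,b)]
p=cent(g[0],(200,185,220,200));q=cent(g[1],(255,245,280,275));print(p,q,tri(p[:2],q[:2]))
p=cent(r[0],(290,175,345,225));q=cent(r[1],(205,145,270,190));print(p,q,tri(p[:2],q[:2]), onz("scene",*p[:2],57),onz("side",*q[:2],57))
E
```

```text
(np.float64(209.57142857142858), np.float64(193.42857142857142), 14, np.int64(207), np.int64(211), np.int64(192), np.int64(195)) (np.float64(264.8378378378378), np.float64(259.14864864864865), 74, np.int64(261), np.int64(269), np.int64(255), np.int64(264)) (array([ 540.42291712, -181.73206406,   53.84010831]), np.float64(8.885820420694602))
(np.float64(316.84375), np.float64(193.90625), 32, np.int64(309), np.int64(325), np.int64(191), np.int64(197)) (np.float64(230.36363636363637), np.float64(164.72727272727272), 11, np.int64(226), np.int64(235), np.int64(160), np.int64(170)) (array([539.44372782, 210.74665991,  56.68836847]), np.float64(3.5533663139405767)) [541.45784515 209.50237966  57.        ] [538.48518537 212.5326437   57.        ]
```

View pics/crop0.png

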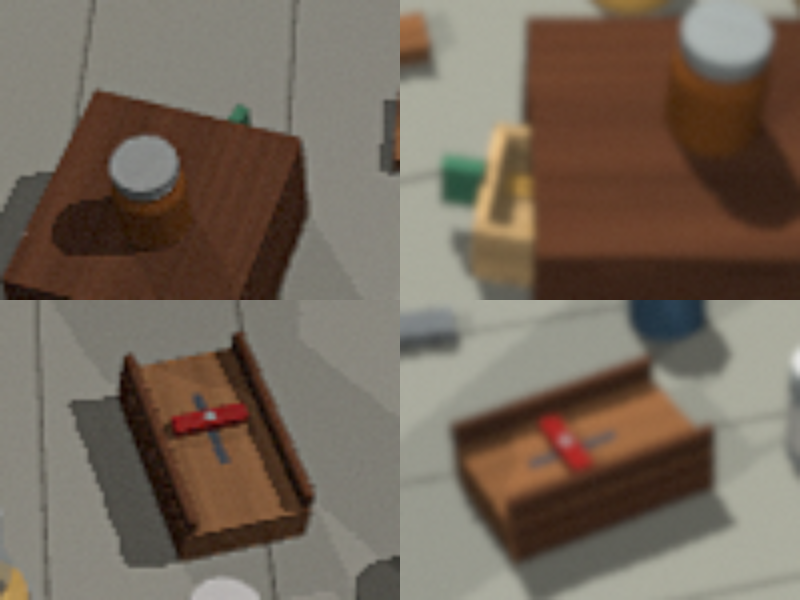

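```bash
python3 - <<'E'
from h import *
P=lambda u,v,z:onz("scene",150+u/4-.4,165+v/4-.4,z)[:2]
Q=lambda u,v,z:onz("scene",265+u/4-.4,165+(v-300)/4-.4,z)[:2]
S=lambda u,v,z:onz("side",250+(u-400)/4-.4,215+v/4-.4,z)[:2]
R=lambda u,v,z:onz("side",190+(u-400)/4-.4,130+(v-300)/4-.4,z)[:2]
def sh(n,a,b):
    d=b-a;print(n,a.round(),b.round(),"len",np.linalg.norm(d).round(1),"ang",np.degrees(np.arctan2(d[1],d[0])).round(1),"mid",((a+b)/2).round(1))
sh("riser front",P(98,92,120),P(300,138,120))
sh("riser left",P(98,92,120),P(7,278,120))
sh("riser side-front",S(528,255,120),S(528,18,120))
sh("pull top", P(230,122,64),P(242,107,64))
sh("pull top side", S(484,160,64),S(443,153,64))
sh("cheek R",Q(238,335,68),Q(312,495,68)); sh("cheek L",Q(122,355,68),Q(183,540,68))
sh("cheek fronts", Q(122,355,68),Q(238,335,68))
sh("side far",R(453,427,68),R(648,360,68)); sh("side near",R(515,503,68),R(713,428,68))
sh("key s",R(550,422,57),R(580,467,57));sh("key",Q(174,420,57),Q(248,408,57))
E
```

```text
riser front [ 559. -295.] [ 608. -118.] len 183.4 ang 74.5 mid [ 583.7 -206.5]
riser left [ 559. -295.] [ 745. -348.] len 193.1 ang -15.9 mid [ 652.1 -321.3]
riser side-front [ 552. -296.] [ 608. -119.] len 186.4 ang 72.2 mid [ 580.1 -207.6]
pull top [ 551. -186.] [ 535. -176.] len 19.3 ang 149.6 mid [ 542.9 -181.1]
pull top side [ 559. -183.] [ 535. -170.] len 27.6 ang 152.3 mid [ 547.2 -176.7]
cheek R [455. 243.] [633. 290.] len 183.6 ang 14.8 mid [544.  266.3]
cheek L [479. 134.] [678. 174.] len 203.7 ang 11.4 mid [578.5 153.7]
cheek fronts [479. 134.] [455. 243.] len 111.8 ang 102.1 mid [466.9 188.2]
side far [452. 242.] [631. 285.] len 183.4 ang 13.6 mid [541.4 263.3]
side near [483. 136.] [659. 181.] len 181.1 ang 14.5 mid [571.1 158.4]
key s [533. 239.] [545. 176.] len 64.1 ang -79.8 mid [538.8 207.6]
key [545. 178.] [531. 246.] len 69.6 ang 101.0 mid [537.8 211.8]
```

Request:
{"name": "play_rows", "arguments": {"dp": [[-0.85, -0.42, 0], [-0.85, -0.42, 0], [-0.85, -0.42, 0], [-0.85, -0.42, 0], [-0.85, -0.42, 0]], "twist": [[0, 0, 0], [0, 0, 0], [0, 0, 0], [0, 0, 0], [0, 0, 0]]}}

```text
time_s: 0.78
position: [307.9, 475.7, 245.2]
orientation: [[-0.964, 0.265, -0.0], [0.265, 0.964, -0.0], [0.0, -0.0, -1.0]]
wrist_force: [-0.2, 0.4, -0.2]
finger_gap: 85.2
finger_force: 0.0
```

Request:
{"name": "play_rows", "arguments": {"dp": [[-0.85, -0.42, 0], [-0.85, -0.42, 0], [-0.85, -0.42, 0], [-0.85, -0.42, 0], [-0.85, -0.42, 0]], "twist": [[0, 0, 0], [0, 0, 0], [0, 0, 0], [0, 0, 0], [0, 0, 0]]}}

```text
time_s: 1.4
position: [449.6, 349.8, 245.2]
orientation: [[-0.964, 0.265, -0.0], [0.265, 0.964, -0.0], [0.0, -0.0, -1.0]]
wrist_force: [0.4, -0.8, 0.3]
finger_gap: 85.6
finger_force: 0.0
```

Request:
{"name": "play_rows", "arguments": {"dp": [[-0.85, -0.42, 0], [-0.85, -0.42, 0], [-0.85, -0.42, 0], [-0.85, -0.42, 0], [0, 0, 0]], "twist": [[0, 0, 0], [0, 0, 0], [0, 0, 0], [0, 0, 0], [0, 0, 0]]}}

```text
time_s: 2.02
position: [563.9, 247.1, 244.9]
orientation: [[-0.963, 0.269, 0.0], [0.269, 0.963, -0.001], [-0.001, -0.001, -1.0]]
wrist_force: [-0.9, 0.1, -1.2]
finger_gap: 85.1
finger_force: 0.0
```

```bash
cat >> h.py <<'E'
def wcam():
    s=manip.observe();im=imaging.get_image("wrist");return s,im
def wonz(s,u,v,z):
    c=imaging.calibration("wrist");f=192/np.tan(np.radians(c["fovy"]/2));M=np.array(c["mount"])
    x,y=u-c["cx"],v-c["cy"];r=np.hypot(x,y);t=r/f
    d=np.array([x/r*np.sin(t),-y/r*np.sin(t),-np.cos(t)]);R=np.array(s["orientation"])
    d=R@M[:3,:3]@d;o=R@M[:3,3]+np.array(s["position"]);return o+d*(z-o[2])/d[2]
import pickle
E
python3 - <<'E'
from h import *
s,im=wcam();pickle.dump(s,open("s1.pkl","wb"));cv2.imwrite("pics/w1.png",im)
E
```

```text
(no output)
```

View pics/w1.png

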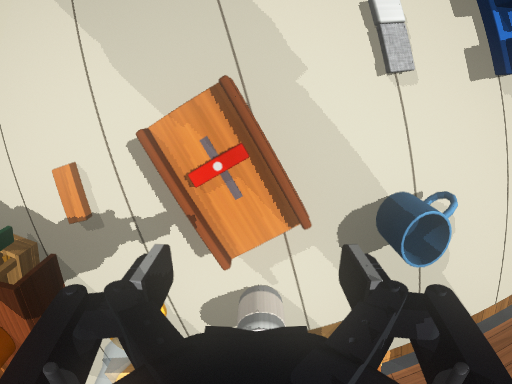

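The wrist view shows the whole carrier: red key at (218,165), front end at upper left (180,105) and back end at (265,245). The cheeks run (142,132)-(226,265) and (226,78)-(306,225), and the mug is at (415,235).

```bash
python3 - <<'E'
from h import *
s=pickle.load(open("s1.pkl","rb"));im=cv2.imread("pics/w1.png")
def rect(m,z):
    n,l,st,_=cv2.connectedComponentsWithStats(m);k=1+np.argmax(st[1:,4]);m=(l==k).astype(np.uint8)
    c=max(cv2.findContours(m,0,cv2.CHAIN_APPROX_NONE)[0],key=cv2.contourArea)[:,0]
    w=np.array([wonz(s,u,v,z)[:2] for u,v in c],np.float32);return cv2.minAreaRect(w),w
m=mask(im,(0,200,120),(5,255,255))|mask(im,(175,200,120),(180,255,255));m[:,:130]=0;m[:, 320:]=0
kr,_=rect(m,57);print("key",kr)
hsv=cv2.cvtColor(im,cv2.COLOR_BGR2HSV)
for p in[(175,120),(255,215),(180,190),(270,150),(228,240)]:print(p,hsv[p[1],p[0]])
for z,nm,a,b in[(68,"L out",(137,132),(222,268)),(68,"L in",(149,130),(230,262)),(68,"R in",(219,80),(299,228)),(68,"R out",(230,76),(310,222))]:
    A,B=wonz(s,*a,z)[:2],wonz(s,*b,z)[:2];d=B-A;print(nm,A.round(1),B.round(1),np.linalg.norm(d).round(1),np.degrees(np.arctan2(d[1],d[0])).round(1))
m=mask(im,(8,100,150),(25,255,255));m[:,:140]=0;m[:,305:]=0;m[270:]=0
m=cv2.morphologyEx(m,cv2.MORPH_CLOSE,np.ones((25,25)));print("deck",rect(m,45)[0])
g=mask(im,(65,80,20),(90,255,255));print(cent(g,(0,200,60,300)))
E
```

```text
key ((539.04150390625, 212.3356170654297), (17.71381378173828, 69.90769958496094), 14.10374641418457)
(175, 120) [ 13 173 214]
(255, 215) [ 14 177 217]
(180, 190) [ 10 163 114]
(270, 150) [ 10 161 133]
(228, 240) [ 13 177 207]
L out [476.9 139.7] [655.7 181.4] 183.6 13.1
L in [479.4 153.9] [650.3 193.2] 175.3 13.0
R in [452.7 240.9] [629.8 280.5] 181.5 12.6
R out [452.  252.8] [626.2 294.1] 179.0 13.3
deck ((558.7163696289062, 213.2862548828125), (199.35301208496094, 127.54481506347656), 14.03951358795166)
(np.float64(3.5652173913043477), np.float64(229.30434782608697), 23, np.int64(0), np.int64(8), np.int64(226), np.int64(232))
```

Request:
{"name": "play_rows", "arguments": {"dp": [[-0.19, -0.87, 0], [-0.19, -0.87, 0], [-0.19, -0.87, 0], [-0.19, -0.87, 0], [-0.19, -0.87, 0]], "twist": [[0, 0, 0], [0, 0, 0], [0, 0, 0], [0, 0, 0], [0, 0, 0]]}}

```text
time_s: 2.7
position: [552.1, 72.1, 245.3]
orientation: [[-0.965, 0.263, -0.0], [0.263, 0.965, 0.0], [0.0, 0.0, -1.0]]
wrist_force: [-0.4, 0.3, -0.5]
finger_gap: 85.4
finger_force: 0.0
```

Request:
{"name": "play_rows", "arguments": {"dp": [[-0.19, -0.87, 0], [-0.19, -0.87, 0], [-0.19, -0.87, 0], [-0.19, -0.87, 0], [-0.19, -0.87, 0]], "twist": [[0, 0, 0], [0, 0, 0], [0, 0, 0], [0, 0, 0], [0, 0, 0]]}}

```text
time_s: 3.32
position: [543.1, -105.6, 245.3]
orientation: [[-0.965, 0.263, -0.0], [0.263, 0.965, 0.0], [0.0, 0.0, -1.0]]
wrist_force: [0.3, -0.2, 1.1]
finger_gap: 85.5
finger_force: 0.0
```

Request:
{"name": "play_rows", "arguments": {"dp": [[-0.19, -0.87, 0], [-0.19, -0.87, 0], [0, 0, 0], [0, 0, 0], [0, 0, 0]], "twist": [[0, 0, 0], [0, 0, 0], [0, 0, 0], [0, 0, 0], [0, 0, 0]]}}

```text
time_s: 3.95
position: [539.8, -175.5, 245.3]
orientation: [[-0.965, 0.263, 0.0], [0.263, 0.965, 0.0], [0.0, 0.0, -1.0]]
wrist_force: [0.9, -0.2, -0.7]
finger_gap: 85.2
finger_force: 0.0
```

```bash
python3 - <<'E'
from h import *
s,im=wcam();pickle.dump(s,open("s2.pkl","wb"));cv2.imwrite("pics/w2.png",im);print(s["position"],s["orientation"])
E
```

```text
[ 539.84304695 -175.45233846  245.2910139 ] [[-9.64846551e-01  2.62813876e-01  3.93580118e-06]
 [ 2.62813849e-01  9.64846446e-01  4.65036458e-04]
 [ 1.18420590e-04  4.49723206e-04 -9.99999892e-01]]
```

View pics/w2.png

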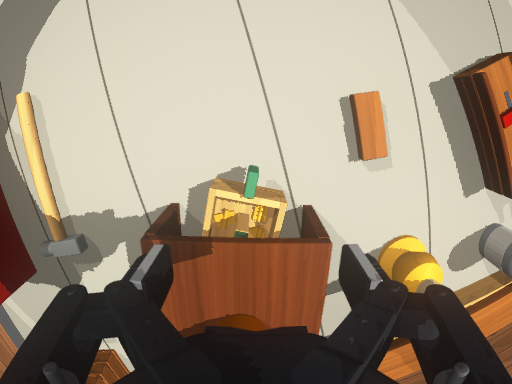

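The wrist view shows the pull at (251,181) and the tray's end wall from (211,180) to (286,190). The riser's front edge runs (145,238)-(330,238), and the offcut is at (369,125).

```bash
python3 - <<'E'
from h import *
s=pickle.load(open("s2.pkl","rb"));im=cv2.imread("pics/w2.png")
m=mask(im,(65,80,20),(90,255,255));b=(235,155,270,205);print(cent(m,b))
W=lambda u,v,z:wonz(s,u,v,z)[:2]
def sh(n,a,b):
    d=b-a;print(n,a.round(1),b.round(1),"len",np.linalg.norm(d).round(1),"ang",np.degrees(np.arctan2(d[1],d[0])).round(1),"mid",((a+b)/2).round(1))
sh("wall",W(213,180,55),W(287,191,55)); sh("left side",W(213,180,55),W(204,235,55)); sh("right side",W(287,191,55),W(279,237,55))
sh("riser",W(143,239,120),W(331,239,120))
ys,xs=np.nonzero(m[155:205,235:270]);w=np.array([W(x+235,y+155,64) for x,y in zip(xs,ys)],np.float32);print(cv2.minAreaRect(w))
H=cv2.cvtColor(im,cv2.COLOR_BGR2HSV);print([H[y,251].tolist() for y in range(162,202,3)])
print("offcut",W(369,125,20))
E
```

```text
(np.float64(250.8779527559055), np.float64(184.26377952755905), 254, np.int64(244), np.int64(258), np.int64(168), np.int64(197))
wall [ 530.1 -220.3] [ 564.1 -144.1] len 83.4 ang 66.0 mid [ 547.1 -182.2]
left side [ 530.1 -220.3] [ 590.8 -251.1] len 68.0 ang -26.9 mid [ 560.5 -235.7]
right side [ 564.1 -144.1] [ 616.2 -166.1] len 56.6 ang -22.9 mid [ 590.2 -155.1]
riser [ 555.5 -293.5] [ 602.7 -116. ] len 183.7 ang 75.1 mid [ 579.1 -204.8]
((542.048828125, -179.33583068847656), (10.723349571228027, 33.38885498046875), 63.79001235961914)
[[23, 30, 227], [57, 55, 129], [64, 73, 115], [63, 74, 117], [70, 112, 184], [71, 109, 184], [69, 109, 185], [70, 111, 184], [70, 112, 186], [69, 109, 182], [69, 109, 183], [69, 110, 183], [58, 82, 159], [23, 118, 251]]
offcut [518.82286093 -22.27156173]
```

```bash
cat >> h.py <<'E'
from scipy.spatial.transform import Rotation as Ro
def yawR(tray_yaw,tilt=0):  # tool x = -tray x, pointing down, tilt about tool y
    a=np.radians(tray_yaw);x=-np.array([np.cos(a),np.sin(a),0]);z=np.array([0,0,-1.]);R=np.c_[x,np.cross(z,x),z]
    return R@Ro.from_rotvec([0,np.radians(tilt),0]).as_matrix()
def delta(p,Rt=None,s=None):
    s=s or manip.observe();R=np.array(s["orientation"]);d=R.T@(np.array(p)-s["position"])
    print("pos",np.round(s["position"],1),"shift units (40mm)",np.round(d/40,3),"norm",np.linalg.norm(d).round(1))
    if Rt is not None:
        print("twist units(5deg)",np.round(Ro.from_matrix(R.T@Rt).as_rotvec(degrees=True)/5,3),"shift in target axes",np.round(Rt.T@(np.array(p)-s["position"])/40,3))
E
python3 - <<'E'
from h import *
s=pickle.load(open("s2.pkl","rb"));im=cv2.imread("pics/w2.png")
m=mask(im,(65,80,165),(90,255,255));print(cent(m,(235,155,270,205)))
ys,xs=np.nonzero(m[155:205,235:270]);w=np.array([wonz(s,x+235,y+155,64)[:2] for x,y in zip(xs,ys)],np.float32);r=cv2.minAreaRect(w);print(r)
c=np.array(r[0]);yaw=-24.5;tx=np.array([np.cos(np.radians(yaw)),np.sin(np.radians(yaw))])
g=c-6*tx;print("grasp",g)
Rt=yawR(yaw,-15)
tcp=np.r_[g,50]+5*Rt[:,2]
print(tcp);delta(tcp+[0,0,45],Rt);delta(tcp,Rt)
E
```

```text
(np.float64(251.08154506437768), np.float64(184.5107296137339), 233, np.int64(245), np.int64(257), np.int64(172), np.int64(197))
((544.4874877929688, -180.1314697265625), (9.879254341125488, 27.890859603881836), 63.33907699584961)
grasp [ 539.02772017 -177.64331027]
[ 540.2052967  -178.17996282   45.17037087]
pos [ 539.9 -175.7  245.3] shift units (40mm) [-0.025 -0.06   3.879] norm 155.2
twist units(5deg) [ 0.246 -2.994  1.839] shift in target axes [ 0.971 -0.053  3.756]
pos [ 539.9 -175.7  245.3] shift units (40mm) [-0.025 -0.06   5.004] norm 200.2
twist units(5deg) [ 0.246 -2.994  1.839] shift in target axes [ 1.262 -0.053  4.842]
```

Request:
{"name": "play_rows", "arguments": {"dp": [[0, 0, 0], [0, 0, 0], [0, 0, 0], [0.25, -0.01, 0.97], [0.25, -0.01, 0.97]], "twist": [[0.08, -1.0, 0.61], [0.08, -1.0, 0.61], [0.08, -1.0, 0.61], [0, 0, 0], [0, 0, 0]]}}

```text
time_s: 4.62
position: [540.5, -176.9, 164.8]
orientation: [[-0.879, 0.414, 0.238], [0.4, 0.91, -0.107], [-0.261, 0.001, -0.965]]
wrist_force: [0.9, 0.9, -0.3]
finger_gap: 85.5
finger_force: 0.0
```

```bash
python3 - <<'E'
from h import *
delta([540.2,-178.2,45.2],yawR(-25,-15))
E
```

```text
pos [ 540.5 -176.9  164.8] shift units (40mm) [ 0.773 -0.035  2.889] norm 119.6
twist units(5deg) [0.039 0.024 0.102] shift in target axes [ 0.766 -0.032  2.891]
```

Request:
{"name": "play_rows", "arguments": {"dp": [[0.19, -0.01, 0.72], [0.19, -0.01, 0.72], [0.19, -0.01, 0.72], [0.19, -0.01, 0.72], [0, 0, 0]], "twist": [[0, 0, 0.1], [0, 0, 0], [0, 0, 0], [0, 0, 0], [0, 0, 0]]}}

```text
time_s: 5.25
position: [538.5, -180.5, 60.0]
orientation: [[-0.877, 0.423, 0.226], [0.409, 0.906, -0.111], [-0.252, -0.005, -0.968]]
wrist_force: [0.3, 0.1, -0.4]
finger_gap: 85.5
finger_force: 0.0
```

Request:
{"name": "play_rows", "arguments": {"dp": [[0, 0, 0], [0, 0, 0], [0, 0, 0], [0, 0, 0], [0, 0, 0]], "twist": [[0, 0, 0], [0, 0, 0], [0, 0, 0], [0, 0, 0], [0, 0, 0]], "claw": 0}}

```text
time_s: 5.88
position: [539.0, -181.1, 61.3]
orientation: [[-0.876, 0.424, 0.228], [0.409, 0.905, -0.112], [-0.254, -0.005, -0.967]]
wrist_force: [-2.8, 1.0, 9.1]
finger_gap: 10.7
finger_force: 59.8
```

```bash
python3 - <<'E'
from h import *
s=manip.observe();a=np.radians(-15.5);p=np.array(s["position"])
delta(p-150*np.array([np.cos(a),np.sin(a),0]),yawR(-25,-15))
E
```

```text
pos [ 539.  -181.1   61.3] shift units (40mm) [ 3.577 -0.626 -0.937] norm 150.0
twist units(5deg) [-0.057 -0.057 -0.009] shift in target axes [ 3.573 -0.619 -0.957]
```

The TCP stopped 16 mm too high, so the grip is near the top of the pull. I'll reopen, go lower and grip again.

Request:
{"name": "play_rows", "arguments": {"dp": [[0, 0, 0], [0, 0, 0], [0, 0, 0], [0.05, 0, 0.2], [0.05, 0, 0.2]], "twist": [[0, 0, 0], [0, 0, 0], [0, 0, 0], [0, 0, 0], [0, 0, 0]], "claw": 0.6}}

```text
time_s: 6.5
position: [538.8, -180.8, 45.1]
orientation: [[-0.877, 0.424, 0.226], [0.409, 0.906, -0.112], [-0.252, -0.005, -0.968]]
wrist_force: [-0.4, -0.3, -0.0]
finger_gap: 51.7
finger_force: 0.0
```

```bash
python3 - <<'E'
from h import *
delta([539.8,-178.5,46],yawR(-25,-15))
E
```

```text
pos [ 538.8 -180.8   45.1] shift units (40mm) [-0.004  0.063 -0.022] norm 2.7
twist units(5deg) [-0.064 -0.079  0.001] shift in target axes [-0.004  0.063 -0.022]
```

Request:
{"name": "play_rows", "arguments": {"dp": [[0, 0, 0], [0, 0, 0], [0, 0, 0], [0, 0, 0], [0, 0, 0]], "twist": [[0, 0, 0], [0, 0, 0], [0, 0, 0], [0, 0, 0], [0, 0, 0]], "claw": 0}}

```text
time_s: 7.12
position: [538.7, -181.3, 45.7]
orientation: [[-0.877, 0.425, 0.226], [0.41, 0.905, -0.112], [-0.252, -0.005, -0.968]]
wrist_force: [-3.8, -0.9, 6.7]
finger_gap: 10.8
finger_force: 59.2
```

```bash
python3 - <<'E'
from h import *
s=manip.observe();a=np.radians(-15.5);p=np.array(s["position"]);print(s["finger_gap"],s["wrist_force"])
delta(p-150*np.array([np.cos(a),np.sin(a),0]))
E
```

```text
10.845514890304056 [-3.84271355 -0.87063007  6.67891899]
pos [ 538.7 -181.3   45.7] shift units (40mm) [ 3.578 -0.627 -0.93 ] norm 150.0
```

Request:
{"name": "play_rows", "arguments": {"dp": [[0.25, -0.044, -0.065], [0.35, -0.061, -0.091], [0.35, -0.061, -0.091], [0.35, -0.061, -0.091], [0.35, -0.061, -0.091]], "twist": [[0, 0, 0], [0, 0, 0], [0, 0, 0], [0, 0, 0], [0, 0, 0]]}}

```text
time_s: 7.75
position: [472.2, -162.5, 45.8]
orientation: [[-0.877, 0.424, 0.227], [0.409, 0.906, -0.111], [-0.253, -0.005, -0.967]]
wrist_force: [2.2, -1.2, -0.7]
finger_gap: 11.2
finger_force: 58.7
```

Request:
{"name": "play_rows", "arguments": {"dp": [[0.4, -0.07, -0.104], [0.4, -0.07, -0.104], [0.4, -0.07, -0.104], [0.4, -0.07, -0.104], [0.38, -0.065, -0.1]], "twist": [[0, 0, 0], [0, 0, 0], [0, 0, 0], [0, 0, 0], [0, 0, 0]]}}

```text
time_s: 8.38
position: [399.1, -141.9, 44.5]
orientation: [[-0.878, 0.422, 0.227], [0.406, 0.907, -0.114], [-0.254, -0.008, -0.967]]
wrist_force: [5.4, -2.5, 3.7]
finger_gap: 11.1
finger_force: 59.5
```

```bash
python3 - <<'E'
from h import *
s,im=wcam();pickle.dump(s,open("s3.pkl","wb"));cv2.imwrite("pics/w3.png",im);print(s["position"])
cv2.imwrite("pics/scene3.png",imaging.get_image("scene"))
a=cv2.imread("pics/scene3.png");k=np.hstack([cv2.resize(im,(400,300)),cv2.resize(a[150:240,140:260],(400,300))]);cv2.imwrite("pics/c3.png",k)
E
```

```text
[ 399.05599244 -141.89464758   44.52766077]
```

View pics/c3.png

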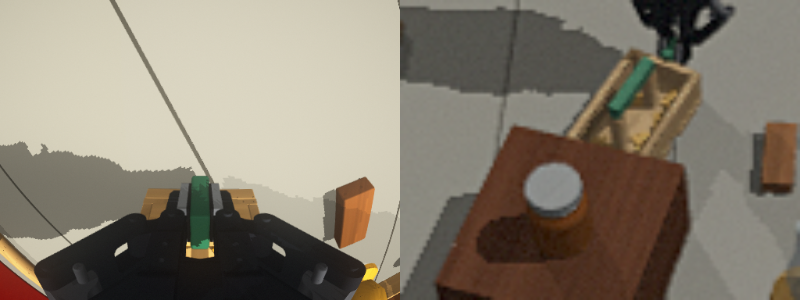

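The tray is held straight (pull at (200,210) in the left panel) and its far end is about at the riser's edge line in the scene view. I'll draw it a bit farther for margin, then release.

Request:
{"name": "play_rows", "arguments": {"dp": [[0.21, 0.174, -0.057], [0.21, 0.174, -0.057], [0.21, 0.174, -0.057], [0, 0, 0], [0, 0, 0]], "twist": [[0, 0, 0], [0, 0, 0], [0, 0, 0], [0, 0, 0], [0, 0, 0]]}}

```text
time_s: 9.1
position: [388.0, -118.3, 35.5]
orientation: [[-0.885, 0.417, 0.208], [0.402, 0.909, -0.112], [-0.235, -0.016, -0.972]]
wrist_force: [-2.5, -1.5, 11.3]
finger_gap: 11.1
finger_force: 69.8
```

Request:
{"name": "play_rows", "arguments": {"dp": [[0, 0, 0], [0, 0, 0], [0, 0, 0], [0, 0, 0], [-0.12, 0, -0.5]], "twist": [[0, 0, 0], [0, 0, 0], [0, 0, 0], [0, 0, 0], [0, 0, 0]], "claw": 0.7}}

```text
time_s: 9.72
position: [388.0, -117.5, 55.6]
orientation: [[-0.885, 0.416, 0.207], [0.401, 0.909, -0.111], [-0.235, -0.015, -0.972]]
wrist_force: [-0.5, 0.3, 0.6]
finger_gap: 59.8
finger_force: 0.0
```

Request:
{"name": "play_rows", "arguments": {"dp": [[-0.24, 0, -0.96], [-0.24, 0, -0.96], [-0.24, 0, -0.96], [-0.24, 0, -0.96], [-0.24, 0, -0.96]], "twist": [[0, 0, 0], [0, 0, 0], [0, 1, 0], [0, 1, 0], [0, 1, 0]]}}

```text
time_s: 10.35
position: [399.7, -120.0, 252.7]
orientation: [[-0.909, 0.417, -0.025], [0.417, 0.909, -0.007], [0.02, -0.016, -1.0]]
wrist_force: [-0.9, -0.6, -0.4]
finger_gap: 59.9
finger_force: 0.0
```

```bash
python3 - <<'E'
from h import *
a=np.radians(-25)
# pull grasp earlier at tool; want TCP above tray centre
delta([470,-165,260],yawR(-25))
E
```

```text
pos [ 399.7 -120.   252.7] shift units (40mm) [-2.062 -0.294 -0.219] norm 83.8
twist units(5deg) [-0.189 -0.229  0.074] shift in target axes [-2.068 -0.277 -0.182]
```

Request:
{"name": "play_rows", "arguments": {"dp": [[-0.69, -0.095, -0.06], [-0.69, -0.095, -0.06], [-0.69, -0.095, -0.06], [0, 0, 0], [0, 0, 0]], "twist": [[-0.19, -0.23, 0.07], [0, 0, 0], [0, 0, 0], [0, 0, 0], [0, 0, 0]], "claw": 1}}

```text
time_s: 10.98
position: [469.9, -164.8, 257.8]
orientation: [[-0.907, 0.422, 0.002], [0.422, 0.907, -0.002], [-0.002, -0.001, -1.0]]
wrist_force: [0.4, 0.7, 0.3]
finger_gap: 85.2
finger_force: 0.0
```

```bash
python3 - <<'E'
from h import *
s,im=wcam();pickle.dump(s,open("s4.pkl","wb"));cv2.imwrite("pics/w4.png",im);print(s["position"],s["orientation"])
E
```

```text
[ 469.87103331 -164.84835684  257.76933955] [[-9.06571127e-01  4.22049546e-01  1.72431238e-03]
 [ 4.22046985e-01  9.06572429e-01 -1.66500890e-03]
 [-2.26593032e-03 -7.81708148e-04 -9.99997127e-01]]
```

View pics/w4.png

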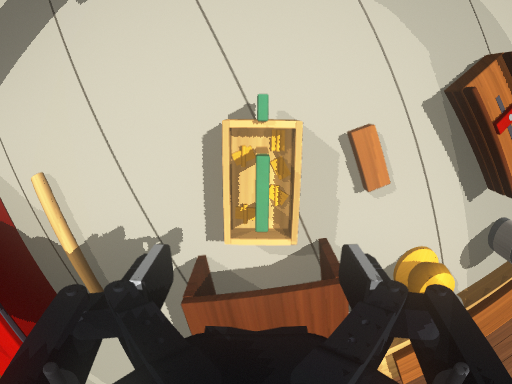

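The tray is fully clear of the riser: outline (222-302, 120-244), handle bar at (262,193), pull at (263,107), with a visible gap to the riser.

```bash
python3 - <<'E'
from h import *
s=pickle.load(open("s4.pkl","rb"));im=cv2.imread("pics/w4.png")
m=mask(im,(60,70,100),(90,255,255))
def R(b,z):
    x0,y0,x1,y1=b;ys,xs=np.nonzero(m[y0:y1,x0:x1]);w=np.array([wonz(s,x+x0,y+y0,z)[:2] for x,y in zip(xs,ys)],np.float32);return cv2.minAreaRect(w)
h=R((245,145,280,240),95);p=R((250,88,275,125),64);print(h,p)
d=np.array(h[0])-p[0];yaw=np.degrees(np.arctan2(d[1],d[0]));print("dist",np.linalg.norm(d),"yaw",yaw)
Rt=yawR(yaw);delta([*h[0],81],Rt)
E
```

```text
((483.84814453125, -162.80836486816406), (12.701878547668457, 80.2337417602539), 64.38870239257812) ((403.60906982421875, -124.57500457763672), (9.670488357543945, 28.26749610900879), 65.20849609375)
dist 88.88250080272165 yaw -25.477474463879787
pos [ 469.8 -164.9  257.8] shift units (40mm) [-0.286  0.201  4.421] norm 177.4
twist units(5deg) [-0.012  0.027  0.102] shift in target axes [-0.295  0.199  4.421]
```

Request:
{"name": "play_rows", "arguments": {"dp": [[-0.06, 0.04, 0.7], [-0.06, 0.04, 0.75], [-0.06, 0.04, 0.75], [-0.06, 0.04, 0.75], [-0.05, 0.04, 0.6]], "twist": [[0, 0.03, 0.1], [0, 0, 0], [0, 0, 0], [0, 0, 0], [0, 0, 0]]}}

```text
time_s: 11.65
position: [483.7, -163.0, 115.0]
orientation: [[-0.903, 0.43, -0.001], [0.43, 0.903, -0.001], [0.0, -0.001, -1.0]]
wrist_force: [1.2, 0.1, -0.3]
finger_gap: 85.4
finger_force: 0.0
```

```bash
python3 - <<'E'
from h import *
delta([483.8,-162.8,81],yawR(-25.5))
E
```

```text
pos [ 483.7 -163.   115. ] shift units (40mm) [-0.     0.006  0.851] norm 34.0
twist units(5deg) [-0.011 -0.002  0.005] shift in target axes [0.    0.005 0.851]
```

Request:
{"name": "play_rows", "arguments": {"dp": [[0, 0, 0.3], [0, 0, 0.3], [0, 0, 0.25], [0, 0, 0], [0, 0, 0]], "twist": [[0, 0, 0], [0, 0, 0], [0, 0, 0], [0, 0, 0], [0, 0, 0]]}}

```text
time_s: 12.28
position: [484.5, -163.3, 82.4]
orientation: [[-0.903, 0.431, 0.0], [0.431, 0.903, -0.001], [-0.001, -0.001, -1.0]]
wrist_force: [-0.2, -0.5, 0.4]
finger_gap: 85.6
finger_force: 0.0
```

Request:
{"name": "play_rows", "arguments": {"dp": [[0, 0, 0], [0, 0, 0], [0, 0, 0], [0, 0, 0], [0, 0, 0]], "twist": [[0, 0, 0], [0, 0, 0], [0, 0, 0], [0, 0, 0], [0, 0, 0]], "claw": 0}}

```text
time_s: 12.9
position: [484.1, -163.6, 81.9]
orientation: [[-0.902, 0.431, -0.0], [0.431, 0.902, -0.001], [-0.0, -0.001, -1.0]]
wrist_force: [-1.6, -2.4, 2.6]
finger_gap: 13.2
finger_force: 59.0
```

Request:
{"name": "play_rows", "arguments": {"dp": [[0, 0, 0], [0, 0, 0], [0, 0, -0.2], [0, 0, -0.5], [0, 0, -0.6]], "twist": [[0, 0, 0], [0, 0, 0], [0, 0, 0], [0, 0, 0], [0, 0, 0]]}}

```text
time_s: 13.52
position: [484.2, -162.6, 134.6]
orientation: [[-0.903, 0.43, -0.0], [0.43, 0.903, 0.0], [0.0, 0.0, -1.0]]
wrist_force: [-0.2, -0.6, -4.4]
finger_gap: 13.1
finger_force: 58.7
```

```bash
python3 - <<'E'
from h import *
s=manip.observe();P=[np.array(s["position"]),np.array([485,20,190.]),np.array([549,214.8,180.])]
print("lamp",wonz(pickle.load(open("s4.pkl","rb")),425,275,30),np.array(s["wrist_force"]).round(2))
N=15;q=[]
for i in range(N+1):
    t=i/N*2;q.append(P[0]+(P[1]-P[0])*t if t<1 else P[1]+(P[2]-P[1])*(t-1))
yaw=np.linspace(-25.5,14.1,N+1)
for i in range(N):print(np.round(yawR(yaw[i]).T@(q[i+1]-q[i])/40,2).tolist())
print((yaw[0]-yaw[1])/5)
E
```

```text
lamp [732.0681623   11.55950038  30.        ] [-0.21 -0.58 -4.4 ]
[0.26, 0.55, -0.18]
[0.23, 0.56, -0.18]
[0.21, 0.57, -0.18]
[0.18, 0.58, -0.18]
[0.15, 0.59, -0.18]
[0.13, 0.6, -0.18]
[0.1, 0.6, -0.18]
[-0.03, 0.64, -0.08]
[-0.16, 0.66, 0.03]
[-0.19, 0.66, 0.03]
[-0.22, 0.65, 0.03]
[-0.25, 0.63, 0.03]
[-0.28, 0.62, 0.03]
[-0.31, 0.61, 0.03]
[-0.34, 0.59, 0.03]
-0.5280000000000001
```

Request:
{"name": "play_rows", "arguments": {"dp": [[0.26, 0.55, -0.18], [0.23, 0.56, -0.18], [0.21, 0.57, -0.18], [0.18, 0.58, -0.18], [0.15, 0.59, -0.18]], "twist": [[0, 0, -0.53], [0, 0, -0.53], [0, 0, -0.53], [0, 0, -0.53], [0, 0, -0.53]]}}

```text
time_s: 14.15
position: [484.9, -39.8, 170.2]
orientation: [[-0.978, 0.209, -0.0], [0.209, 0.978, -0.001], [0.0, -0.001, -1.0]]
wrist_force: [0.2, 0.6, -3.6]
finger_gap: 13.1
finger_force: 58.8
```

Request:
{"name": "play_rows", "arguments": {"dp": [[0.13, 0.6, -0.18], [0.1, 0.6, -0.18], [-0.03, 0.64, -0.08], [-0.16, 0.66, 0.03], [-0.19, 0.66, 0.03]], "twist": [[0, 0, -0.53], [0, 0, -0.53], [0, 0, -0.53], [0, 0, -0.53], [0, 0, -0.53]]}}

```text
time_s: 14.78
position: [506.1, 86.3, 185.2]
orientation: [[-1.0, -0.021, -0.0], [-0.021, 1.0, -0.001], [0.0, -0.001, -1.0]]
wrist_force: [0.4, -0.2, -4.0]
finger_gap: 13.1
finger_force: 58.8
```

Request:
{"name": "play_rows", "arguments": {"dp": [[-0.22, 0.65, 0.03], [-0.25, 0.63, 0.03], [-0.28, 0.62, 0.03], [-0.31, 0.61, 0.03], [-0.34, 0.59, 0.03]], "twist": [[0, 0, -0.53], [0, 0, -0.53], [0, 0, -0.53], [0, 0, -0.53], [0, 0, -0.53]]}}

```text
time_s: 15.4
position: [548.0, 216.1, 178.9]
orientation: [[-0.968, -0.249, -0.0], [-0.249, 0.968, -0.001], [0.001, -0.001, -1.0]]
wrist_force: [-0.1, 0.0, -3.3]
finger_gap: 12.8
finger_force: 58.8
```

```bash
python3 - <<'E'
from h import *
s,im=wcam();pickle.dump(s,open("s5.pkl","wb"));cv2.imwrite("pics/w5.png",im)
a=imaging.get_image("side");b=imaging.get_image("scene");cv2.imwrite("pics/side5.png",a)
delta([548.7,214.8,150],yawR(14.1))
cv2.imwrite("pics/c5.png",np.vstack([np.hstack([cv2.resize(im,(400,300)),cv2.resize(a[110:210,180:300],(400,300))]),np.hstack([cv2.resize(b[140:240,260:380],(400,300)),np.zeros((300,400,3),np.uint8)])]))
E
```

```text
pos [547.5 216.6 178.9] shift units (40mm) [-0.018 -0.051  0.722] norm 28.9
twist units(5deg) [ 0.004 -0.008  0.07 ] shift in target axes [-0.018 -0.051  0.722]
```

View pics/c5.png

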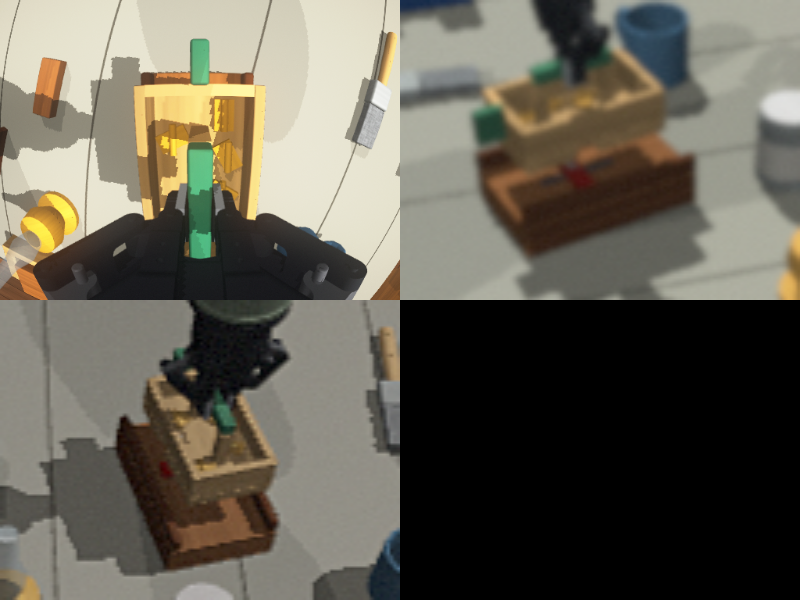

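The tray hangs level over the carrier with its pull at the front end, and the key is visible below it at (575,178) in the side panel. I'll descend in stages.

Request:
{"name": "play_rows", "arguments": {"dp": [[-0.03, -0.03, 0.2], [0, 0, 0.25], [0, 0, 0.2], [0, 0, 0], [0, 0, 0]], "twist": [[0, 0, 0.1], [0, 0, 0], [0, 0, 0], [0, 0, 0], [0, 0, 0]]}}

```text
time_s: 16.18
position: [549.8, 213.3, 153.0]
orientation: [[-0.971, -0.237, -0.0], [-0.237, 0.971, -0.001], [0.0, -0.001, -1.0]]
wrist_force: [-0.2, -0.8, -3.4]
finger_gap: 13.1
finger_force: 58.9
```

```bash
python3 - <<'E'
from h import *
delta([549.1,215.5,141],yawR(13.8));print(manip.observe()["wrist_force"].round(1))
E
```

```text
pos [549.8 213.3 153. ] shift units (40mm) [0.003 0.057 0.301] norm 12.2
twist units(5deg) [-0.006 -0.002 -0.012] shift in target axes [0.003 0.057 0.301]
[-0.2 -0.8 -3.4]
```

Request:
{"name": "play_rows", "arguments": {"dp": [[0, 0.055, 0], [0, 0, 0.1], [0, 0, 0.1], [0, 0, 0.1], [0, 0, 0]], "twist": [[0, 0, 0], [0, 0, 0], [0, 0, 0], [0, 0, 0], [0, 0, 0]]}}

```text
time_s: 16.8
position: [549.1, 215.3, 140.5]
orientation: [[-0.971, -0.238, -0.001], [-0.238, 0.971, -0.001], [0.001, -0.001, -1.0]]
wrist_force: [0.2, -0.2, -4.0]
finger_gap: 13.2
finger_force: 59.0
```

Request:
{"name": "play_rows", "arguments": {"dp": [[0, 0, 0.05], [0, 0, 0.05], [0, 0, 0.05], [0, 0, 0], [0, 0, 0]], "twist": [[0, 0, 0], [0, 0, 0], [0, 0, 0], [0, 0, 0], [0, 0, 0]]}}

```text
time_s: 17.42
position: [549.2, 215.4, 134.9]
orientation: [[-0.971, -0.238, -0.0], [-0.238, 0.971, -0.001], [0.0, -0.001, -1.0]]
wrist_force: [0.1, -0.2, -2.8]
finger_gap: 13.2
finger_force: 59.0
```

Already 4 mm below the key's top with no contact, so the notch is over the key. I'll continue down.

Request:
{"name": "play_rows", "arguments": {"dp": [[0, 0, 0.05], [0, 0, 0.05], [0, 0, 0.05], [0, 0, 0], [0, 0, 0]], "twist": [[0, 0, 0], [0, 0, 0], [0, 0, 0], [0, 0, 0], [0, 0, 0]]}}

```text
time_s: 18.05
position: [549.2, 215.4, 128.9]
orientation: [[-0.971, -0.237, -0.0], [-0.237, 0.971, -0.001], [0.0, -0.001, -1.0]]
wrist_force: [0.4, -0.9, -3.3]
finger_gap: 13.0
finger_force: 59.0
```

Request:
{"name": "play_rows", "arguments": {"dp": [[0, 0, 0.03], [0, 0, 0.03], [0, 0, 0.03], [0, 0, 0], [0, 0, 0]], "twist": [[0, 0, 0], [0, 0, 0], [0, 0, 0], [0, 0, 0], [0, 0, 0]]}}

```text
time_s: 18.68
position: [549.3, 215.0, 126.6]
orientation: [[-0.971, -0.237, 0.001], [-0.237, 0.971, -0.002], [-0.0, -0.002, -1.0]]
wrist_force: [-7.6, -10.7, 24.7]
finger_gap: 13.0
finger_force: 63.0
```

Seated: TCP at 126.6 against 127 expected, with a firm push back. I'll ease the push, then open and rise.

Request:
{"name": "play_rows", "arguments": {"dp": [[0, 0, -0.025], [0, 0, 0], [0, 0, 0], [0, 0, 0], [0, 0, 0]], "twist": [[0, 0, 0], [0, 0, 0], [0, 0, 0], [0, 0, 0], [0, 0, 0]]}}

```text
time_s: 19.3
position: [549.3, 215.1, 126.8]
orientation: [[-0.971, -0.237, 0.0], [-0.237, 0.971, -0.001], [0.0, -0.001, -1.0]]
wrist_force: [-3.0, -5.9, 9.8]
finger_gap: 12.9
finger_force: 61.1
```

Request:
{"name": "play_rows", "arguments": {"dp": [[0, 0, 0], [0, 0, 0], [0, 0, 0], [0, 0, 0], [0, 0, 0]], "twist": [[0, 0, 0], [0, 0, 0], [0, 0, 0], [0, 0, 0], [0, 0, 0]], "claw": 0.7}}

```text
time_s: 19.92
position: [549.2, 215.4, 126.2]
orientation: [[-0.971, -0.238, -0.0], [-0.238, 0.971, -0.001], [0.0, -0.001, -1.0]]
wrist_force: [0.1, 0.0, -0.3]
finger_gap: 59.7
finger_force: 0.0
```

Request:
{"name": "play_rows", "arguments": {"dp": [[0, 0, -0.4], [0, 0, -0.7], [0, 0, -0.8], [0, 0, -0.8], [0, 0, -0.8]], "twist": [[0, 0, 0], [0, 0, 0], [0, 0, 0], [0, 0, 0], [0, 0, 0]]}}

```text
time_s: 20.55
position: [549.0, 215.7, 268.5]
orientation: [[-0.971, -0.238, 0.0], [-0.238, 0.971, -0.0], [-0.0, -0.0, -1.0]]
wrist_force: [0.7, -0.7, -0.4]
finger_gap: 59.7
finger_force: 0.0
```

Request:
{"name": "play_rows", "arguments": {"dp": [[0.5, 0, -0.4], [0.5, 0, 0], [0, 0, 0], [0, 0, 0], [0, 0, 0]], "twist": [[0, 0, 0], [0, 0, 0], [0, 0, 0], [0, 0, 0], [0, 0, 0]]}}

```text
time_s: 21.18
position: [510.7, 206.2, 282.3]
orientation: [[-0.971, -0.237, -0.0], [-0.237, 0.971, -0.0], [0.0, -0.0, -1.0]]
wrist_force: [-0.6, -0.5, 0.1]
finger_gap: 59.6
finger_force: 0.0
```

```bash
python3 - <<'E'
from h import *
s,im=wcam();pickle.dump(s,open("s6.pkl","wb"));cv2.imwrite("pics/w6.png",im)
a=imaging.get_image("side")
m=mask(im,(60,70,100),(90,255,255));n,l,st,c=cv2.connectedComponentsWithStats(m)
for i in range(1,n):
    if st[i,4]>100:
        for z in((64+45),(95+45)):
            ys,xs=np.nonzero(l==i);print(c[i].round(),z,cv2.minAreaRect(np.array([wonz(s,x,y,z)[:2] for x,y in zip(xs,ys)],np.float32)))
cv2.imwrite("pics/c6.png",np.hstack([cv2.resize(im,(400,300)),cv2.resize(a[110:210,180:300],(400,300))]))
E
```

```text
[255. 134.] 109 ((462.6988220214844, 195.48052978515625), (27.652477264404297, 10.197423934936523), 13.695306777954102)
[255. 134.] 140 ((460.43170166015625, 194.9906005859375), (24.81917381286621, 9.152583122253418), 13.6951265335083)
[255. 225.] 109 ((561.7167358398438, 219.5418243408203), (89.55305480957031, 13.341889381408691), 14.07496166229248)
[255. 225.] 140 ((549.30419921875, 216.58651733398438), (80.37731170654297, 11.974860191345215), 14.07495403289795)
```

View pics/c6.png

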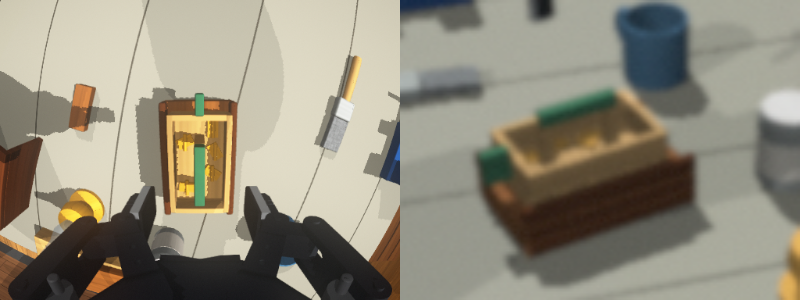

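The tray sits flat between the cheeks with its pull at the front. The handle measures 80.4 mm long at the expected 140 mm height, the same as on the table, and it is 89 mm from the pull. The arm is clear.

```bash
python3 -c "
from bench import manip;print(manip.finish_job())"
```

```text
the job is handed in; nothing more can be done
None
```

The tray is drawn out, stacked on the carrier with its notch seated over the red key and its pull at the front; I let go, moved clear and handed the job in at about 21 s.

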